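Set the length gauge to its marked stop

ROBOT

A 7-joint arm with a two-finger parallel gripper is mounted at the origin on the work surface. World frame = base frame: x ahead of the robot, y to its left, z up, the work surface at z = 0. Lengths are in m, angles in rad, forces in N, time in s.
With the tool pointing down it reaches from about 0.4 to 0.85 m from the base axis. Payload 6.9 kg.
Tool frame: the origin (TCP) lies midway between the tips of the shut fingers; the grasp point (between the pads) lies behind it (ctrl.pinch_z is the z of the grasp point in the tool frame, in m); z points along the fingers, y is the direction in which the jaws open and shut (so a half turn about z gives the same grasp; the last joint's range is limited). The gripper opens to 85 mm and grips with 20 to 120 N. Pads are 22 mm wide; open, the fingers measure 114 mm over their backs; the gripper's body (76 mm by 85 mm) begins 54 mm behind the grasp point. The pads swing forward as they close: fully open they stand 13 mm farther back than shut.
Start: joints at [0.105, 0.507, -0.238, 1.5, 0.126, 1.149, -0.155], TCP at [0.625, -0, 0.231] pointing down, gripper open.
Joint ranges: [-3.08, 3.08], [-0.24, 2.05], [-1.43, 1.35], [0, 2.5], [-1.52, 4.66], [0.17, 1.96], [-2.89, 2.89]. Speed limits (rad/s): [2.39, 2.39, 3.14, 3.14, 3.14, 3.14, 3.14].

INTERFACE

Orientations are given as a unit quaternion [w, x, y, z].
In Python, from station import ctrl, get_state, vision, ticket, models gives the robot as it stands. Calls block until the motion is done:
- ctrl.movep(position, orientation): joint-space move of the TCP to a pose.
- ctrl.movel(position, frame=None, max_speed=0.15): straight line of the TCP; frame=None keeps the orientation; max_speed is the mean speed in m/s.
- ctrl.set_joints(angles): joint-space move.
- ctrl.ungrasp() and ctrl.close_gripper(force=None): open the fingers fully, or close them until they stop; force is the grip in N (None keeps the last).
- ctrl.pause(seconds).
- ctrl.ik(position, orientation): joint angles nearest the present ones, or None.
- get_state(): the state.
- vision.grab_frame(name): name is "scene" or "side" or "wrist"; returns (picture, depth): 384x512x3 uint8, blue, green, red; 384x512 float32, m along the optical axis (not along the pixel's ray), 0 where there is no reading.
- vision.camera_info(name): a dict with "mtx" (3x3 intrinsics, pixels), "R" (3x3) and "t" (3): a world point X has camera coordinates R X + t; the wrist camera has in their place "hand_eye" (4x4, takes a point from camera to tool coordinates, whose origin is the TCP and whose axes are the flange's). Camera axes: x right, y down, z forward; pixel columns grow to the right and rows downward; lengths in m; the calibration is good to about 2 mm. A picture is of the moment at which its call begins: read the wrist's pose just before it. camera_info takes no time and is no camera call.
A pose or a line that the arm cannot do raises ctrl.Unreachable and nothing moves.
- ticket.close_job(): hands the job in, once; it reports no verdict.
Trained networks look in the newest picture that a camera, given by its name, has taken for a name from the list of things; names that differ only in an ending like _2 or _b are one class to them, and where a whole thing is asked for, a point or a joint stands for the part that bears it (a point fixed in the world has none). Each returns a list of dicts, best first, with "p" (0 to 1); they miss things now and then, are a little off and sometimes report something else, mostly with a low value. They report only what shows in the picture. A call takes as long as a camera call.
- models.recognise(camera, target): "point" ([column, row] in pixels, amid what is visible of it).
- models.masks_of(camera, target): "mask" (384x512 bool, what is visible of it) and "point" ([column, row] in pixels, amid what is visible of it).
The state is a dict: "time": time; "qpos": joint angles; "qd": joint speeds; "tau": joint torques, N m; "tcp_pos": TCP position; "eef_rot": TCP orientation; "contact_force": force on the tool from outside, world axes, zero at the start; "wrist_torque": the same for the moment, N m; "width": finger opening in m.
Only numpy, scipy, OpenCV 4.12 (cv2) and the standard library are available. Lean on these libraries where they do the work, as an engineer would, in place of code of your own. Each camera call takes 0.05 s, during which the arm holds its last target. There are 200 camera calls.

TASK

Set the length gauge for the next panel: with the fingertips, press down the rubber pad in the middle of the slider to free its brake, keep it down while you push the slider along the rail until it meets the stop that carries the round disc, then let the pad come up. Do not grip the slider or force it along while its brake holds, and leave the other things on the table where they are.

Things in the scene. Friction and masses are not known exactly. Their poses are not given: they have to be found in the camera images.
- rail_mid (a point): middle of the top face of the gauge's aluminium rail, 32 mm above the table. The rail is 480 mm long and 60 mm wide, runs along this frame's y, and is fixed with its plywood base (120 x 500 x 12 mm) on the table; x points to the far side, z up
- carriage (a joint): position in m of the slider along the rail: its centre's y in the rail_mid frame, 0 at the middle, growing towards +y. The slider is an aluminium block 100 mm long (along the rail), 96 mm wide (across it), its upper face 56 mm above the table, with a steel calliper jaw 60 mm long standing out on the far (+x) side, 14 to 38 mm above the table. While the pad is up a brake holds it against about 10 N; with the pad down about 2 N moves it. It does not spring back
- pad_top (a point): centre of the top of the rubber press pad, 58 mm above the table when up. The pad, 58 mm (across the rail) x 62 mm (along it), fills the opening in the slider's middle and stands 2 mm proud of it; pressed, it sinks into the opening, whose edges can then also be pushed. It rides with the slider; axes as rail_mid. Shut fingertips fit well inside it
- press_pad (a joint): how far the pad is pressed down, in m: 0 up, 0.005 at its bottom stop. Spring: about 4 N presses it 1 mm, about 10 N holds it at the bottom; the brake is free from about 2 mm down; it comes up by itself and the brake holds again
- stop_disc_mid (a point): centre of the top of the marked stop's block, 58 mm above the table. A dark steel block, 60 mm across the rail, 24 mm along it, fixed on the rail near one end (either end); on it a thin post carries a flat round white plastic disc, 40 mm across, its top 91 mm above the table. The slider meets it when pad_top is 62 mm from this point along the rail; axes as rail_mid
- stop_plain_mid (a point): the same point of the other stop, fixed near the rail's other end: the same block without post and disc. Not the one wanted
- brush_jar: bystander, loose: black plastic jar 76 mm across, 95 mm tall, with brushes standing in it up to about 205 mm high; origin at the centre of its underside
- paint_bottle: bystander, loose: closed bottle 52 mm across, 120 mm tall; origin at the centre of its underside
- gel_jar: bystander, loose: closed jar 64 mm across, 60 mm tall; origin at the centre of its underside
- sanding_block: bystander, loose: cork block 50 x 90 x 35 mm tall (along its x, y, z); origin at the centre of its underside
- palette_knife: bystander, loose: spatula-like palette knife 200 mm long lying along its x, about 20 mm high; origin at its middle on the table
- relief_tile: bystander, loose: plaster tile 100 x 100 mm, about 18 mm high with its wavy relief; origin at the centre of its underside
- wax_tin: bystander, loose: flat round tin 60 mm across, 28 mm high; origin at the centre of its underside

How it is judged:
By the outcome, as a careful person would: the job done as asked, in the order asked, and still so for the second after the job is handed in, with the robot touching nothing.
It also fails if it takes over 38 s, if anything falls off the work surface, if the arm or the gripper's body presses on something with over 40 N, if the wrist force passes 120 N, or if a joint passes its speed limit or range.

## Working session

There is one attempt and no reset: what is moved stays moved. The work goes in short steps, each a Python script; the robot and the scene stay as the last script left them, time stands still between calls to the robot, and variables do not carry over. Pictures are saved under pics/ and viewed, about 8 in all and at most 12, crops included, and the job is handed in when it is done.

```bash
mkdir -p pics; cat > h.py <<'E'
import numpy as np, cv2
from station import ctrl, get_state, vision, ticket, models
def cloud(name):
    im,d=vision.grab_frame(name); c=vision.camera_info(name); K=np.array(c["mtx"])
    v,u=np.mgrid[:384,:512]
    P=np.stack([(u-K[0,2])/K[0,0]*d,(v-K[1,2])/K[1,1]*d,d],-1)
    W=(P-np.array(c["t"]))@np.array(c["R"])   # R^T (P-t)
    W[d<=0]=np.nan
    return im,W
E
python3 - <<'E'
from h import *
s=get_state(); print(s["time"],s["tcp_pos"],s["eef_rot"],s["width"],ctrl.pinch_z)
ims=[]
for n in("scene","side"):
    im,W=cloud(n); np.save(n+".npy",W); cv2.imwrite(f"pics/{n}.png",im); ims.append(im)
    for t in("pad_top","carriage","stop_disc_mid","stop_plain_mid","brush_jar","paint_bottle","gel_jar","sanding_block","palette_knife","relief_tile","wax_tin"):
        for m in models.masks_of(n,t)[:2]:
            w=W[m["mask"]]; 
            print(n,t,round(m["p"],2),np.round(m["point"]),m["mask"].sum(),np.round(np.nanmedian(w,0),3),np.round(np.nanmin(w,0),3),np.round(np.nanmax(w,0),3))
E
```

```text
0.0 [ 6.24483207e-01 -9.18758844e-05  2.30401244e-01] [-6.32984875e-04  7.07100131e-01  7.07112830e-01 -6.70965261e-04] 0.08553443902395624 -0.0187
scene pad_top 0.88 [211. 215.] 544 [ 0.544 -0.076  0.056] [ 0.509 -0.111  0.049] [ 0.578 -0.041  0.062]
scene carriage 0.58 [212. 220.] 1810 [ 0.551 -0.08   0.054] [ 0.473 -0.137 -0.006] [ 0.648 -0.02   0.062]
scene stop_disc_mid 0.94 [193. 263.] 511 [ 0.575 -0.206  0.058] [ 0.522 -0.222  0.007] [ 0.606 -0.163  0.094]
scene stop_disc_mid 0.65 [300. 157.] 556 [0.659 0.19  0.054] [ 0.609 -0.007 -0.004] [0.7   0.273 0.324]
scene stop_plain_mid 0.5 [230. 148.] 145 [0.474 0.143 0.05 ] [0.452 0.129 0.024] [0.518 0.167 0.06 ]
scene brush_jar 0.56 [277. 253.] 1464 [ 0.734 -0.108  0.074] [ 0.675 -0.14  -0.006] [0.77  0.011 0.206]
scene brush_jar 0.16 [300. 157.] 553 [0.659 0.19  0.054] [ 0.609 -0.012 -0.004] [0.7   0.273 0.323]
scene paint_bottle 0.92 [293. 202.] 585 [0.7   0.046 0.074] [ 0.671  0.033 -0.001] [0.721 0.135 0.122]
scene gel_jar 0.58 [301. 159.] 577 [0.659 0.19  0.054] [ 0.609 -0.012 -0.005] [0.7   0.282 0.323]
scene sanding_block 0.
[... 941 characters left out ...]
 0.58 [250. 230.] 5728 [ 0.52  -0.091  0.028] [ 0.409 -0.287 -0.003] [0.647 0.224 0.062]
side gel_jar 0.96 [229. 167.] 420 [0.637 0.188 0.04 ] [0.615 0.17  0.002] [0.676 0.233 0.062]
side sanding_block 0.66 [170. 232.] 739 [0.359 0.038 0.032] [ 0.329 -0.001 -0.004] [0.408 0.114 0.038]
side palette_knife 0.55 [215. 268.] 1008 [ 0.406 -0.118  0.003] [ 0.356 -0.252 -0.004] [ 0.446 -0.049  0.024]
side relief_tile 0.94 [167. 182.] 682 [0.478 0.281 0.013] [ 0.428  0.198 -0.004] [0.541 0.365 0.031]
side wax_tin 0.67 [252. 227.] 5753 [ 0.52  -0.089  0.028] [ 0.409 -0.287 -0.005] [0.65  0.224 0.062]
side wax_tin 0.66 [347. 288.] 603 [ 0.591 -0.367  0.026] [ 0.568 -0.392 -0.001] [ 0.647 -0.316  0.032]
```

View pics/scene.png

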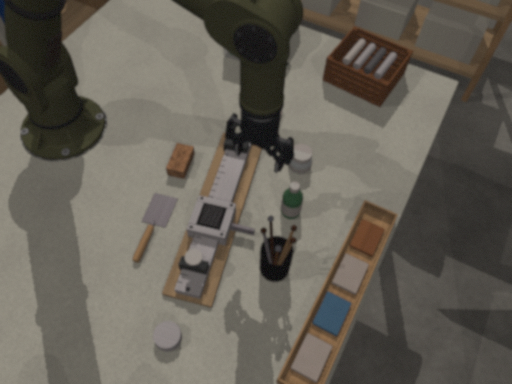

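View pics/side.png

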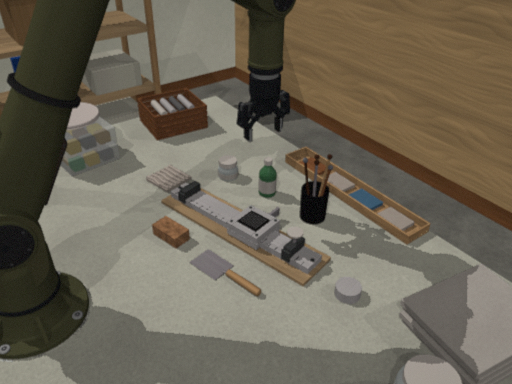

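```bash
cat > fit.py <<'E'
from h import *
def rect(W,m):
    p=W[m][:,:2]; p=p[np.isfinite(p).all(1)]
    return cv2.minAreaRect((p*1000).astype(np.float32)),len(p)
def axis_line(Ws):
    pass
E
python3 - <<'E'
from fit import *
for n in("scene","side"):
    W=np.load(n+".npy"); x,y,z=W[...,0],W[...,1],W[...,2]
    reg=(x>.38)&(x<.66)&(y>-.30)&(y<.25)
    im=cv2.imread(f"pics/{n}.png"); 
    # near edge of base: smallest x per y-bin at height ~12mm
    base=reg&(z>.008)&(z<.016)
    for lo,hi in((.008,.017),(.028,.036)):
        m=(reg&(z>lo)&(z<hi)).astype(np.uint8); m=cv2.morphologyEx(m,cv2.MORPH_OPEN,np.ones((2,2)))>0
        print(n,lo,rect(W,m))
    top=reg&(z>.052)&(z<.062)
    k,l,st,c=cv2.connectedComponentsWithStats(top.astype(np.uint8))
    for i in range(1,k):
        if st[i,4]>25: print(n,"top",rect(W,l==i),np.round(c[i]))
    k,l,st,c=cv2.connectedComponentsWithStats((reg&(z>.084)&(z<.097)).astype(np.uint8))
    for i in range(1,k):
        if st[i,4]>15: print(n,"disc",rect(W,l==i),np.round(c[i]))
    dark=top&(im.max(2)<60)
    k,l,st,c=cv2.connectedComponentsWithStats(dark.astype(np.uint8))
    for i in range(1,k):
        if st[i,4]>25: print(n,"dark",rect(W,l==i),np.round(c[i]))
a=cv2.resize(cv2.imread("pics/scene.png")[130:310,150:310],None,fx=3,fy=3,interpolation=cv2.INTER_CUBIC)
cv2.imwrite("pics/c.png",a)
E
```

```text
scene 0.008 (((522.3359375, -44.06382751464844), (482.21649169921875, 263.9741516113281), 88.84383392333984), 2261)
scene 0.028 (((511.6398010253906, -36.59184265136719), (453.2819519042969, 274.86175537109375), 86.46080780029297), 1725)
scene top (((468.6025390625, 141.4786834716797), (13.446680068969727, 26.94513702392578), 45.50603485107422), 34) [229. 143.]
scene top (((511.1273498535156, 156.42897033691406), (13.451703071594238, 22.012922286987305), 28.899595260620117), 32) [245. 145.]
scene top (((643.4284057617188, 205.07264709472656), (32.88656234741211, 58.143089294433594), 0.355803906917572), 172) [299. 151.]
scene top (((543.435302734375, -76.65425109863281), (95.96136474609375, 100.94010162353516), 13.914220809936523), 1244) [211. 217.]
scene top (((572.549072265625, -203.28782653808594), (64.2700424194336, 25.702688217163086), 16.361034393310547), 159) [196. 265.]
scene disc (((574.1304931640625, -201.80422973632812), (38.221214294433594, 38.92258071899414), 70.8890609741211), 238) [193. 257.]
scene dark (((468.6025390625, 141.4786834716797), (13.446680068969727, 26.9451
[... 1019 characters left out ...]
1132812), 13.856719970703125), 949) [253. 222.]
side top (((568.4337158203125, -202.4817352294922), (62.134613037109375, 25.60845947265625), 12.55768871307373), 161) [293. 244.]
side disc (((569.384765625, -202.92416381835938), (39.78284454345703, 37.26621627807617), 35.39462661743164), 159) [295. 232.]
side dark (((482.0278015136719, 149.80422973632812), (59.937931060791016, 26.965486526489258), 14.310639381408691), 114) [190. 187.]
side dark (((540.1100463867188, -76.29592895507812), (60.13277053833008, 64.4736099243164), 15.253113746643066), 336) [253. 221.]
side dark (((568.2874755859375, -203.20745849609375), (62.158958435058594, 23.688243865966797), 14.29177474975586), 142) [293. 245.]
```

View pics/c.png

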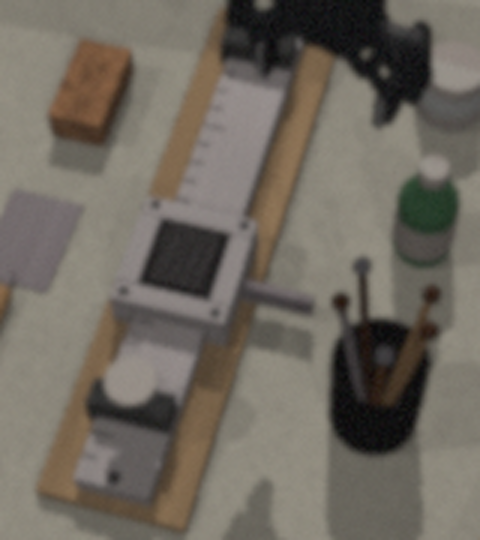

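```bash
cat > g.py <<'E'
from h import *
from scipy.spatial.transform import Rotation as R
A=np.radians(13.8); u=np.array([np.sin(A),-np.cos(A),0]); PAD=np.array([.542,-.0763,0.])
def st(tag=""):
    s=get_state(); f=np.array(s["contact_force"]); p=np.array(s["tcp_pos"])
    print(tag,round(s["time"],2),"along %.4f across %.4f z %.4f"%((p-PAD)@u,(p-PAD)@[np.cos(A),np.sin(A),0],p[2]),"F along %.1f z %.1f"%(f@u,f[2]),flush=True); return p,f
E
python3 - <<'E'
from g import *
q=get_state()["eef_rot"]; r=R.from_rotvec([0,0,A])*R.from_matrix(np.array([[0,1,0],[1,0,0],[0,0,-1.]]))
x,y,z,w=r.as_quat(); 
ctrl.movep(list(PAD+[0,0,.13]),[w,x,y,z]); st("above")
ctrl.close_gripper(); st("shut")
ctrl.movel(list(PAD+[0,0,.066]),max_speed=.08); st("near")
for z in np.arange(.060,.045,-.0015):
    ctrl.movel(list(PAD+[0,0,z]),max_speed=.02); p,f=st("cmd %.4f"%z)
    if abs(f[2])>14: break
im,W=cloud("side"); cv2.imwrite("pics/s2.png",cv2.resize(im[130:330,130:390],None,fx=3,fy=3))
E
```

```text
above 1.86 along 0.0001 across 0.0007 z 0.1304 F along 0.6 z 0.4
shut 2.62 along 0.0000 across -0.0000 z 0.1300 F along 0.5 z -0.1
near 3.58 along 0.0001 across 0.0003 z 0.0664 F along -0.9 z -0.4
cmd 0.0600 4.03 along -0.0000 across -0.0001 z 0.0600 F along 0.7 z -0.9
cmd 0.0585 4.28 along 0.0000 across -0.0000 z 0.0584 F along 0.3 z -0.6
cmd 0.0570 4.53 along 0.0000 across 0.0001 z 0.0573 F along -0.1 z 3.9
cmd 0.0555 4.78 along 0.0001 across 0.0002 z 0.0560 F along -1.2 z 7.7
cmd 0.0540 5.03 along 0.0001 across 0.0001 z 0.0545 F along -0.4 z 8.1
cmd 0.0525 5.28 along 0.0001 across 0.0001 z 0.0532 F along -0.8 z 9.1
cmd 0.0510 5.53 along 0.0006 across 0.0002 z 0.0529 F along -1.1 z 20.5
```

View pics/s2.png

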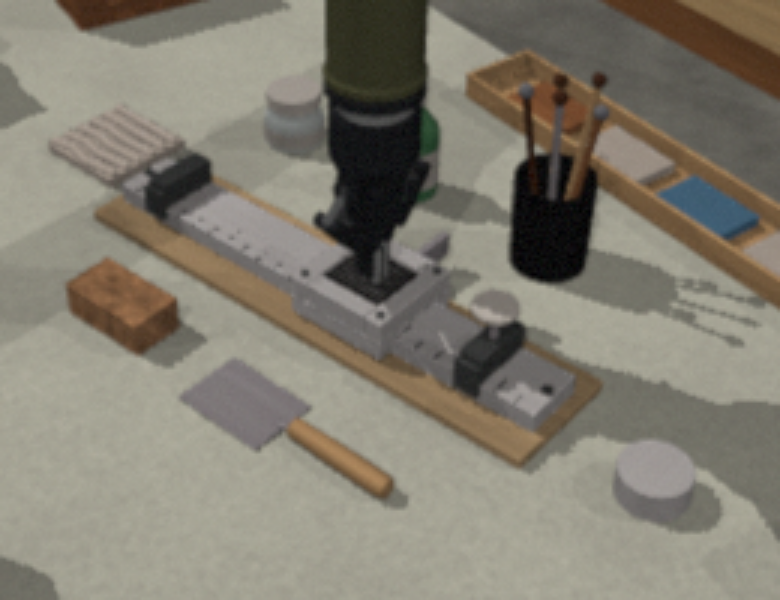

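```bash
python3 - <<'E'
from g import *
Z=np.array([0,0,.051])
for d in(.01,.03,.052):
    ctrl.movel(list(PAD+u*d+Z),max_speed=.04); st("cmd %.3f"%d)
d=.052; n=0
while d<.082:
    d+=.0015; ctrl.movel(list(PAD+u*d+Z),max_speed=.02); p,f=st("cmd %.4f"%d)
    n=n+1 if f@u<-5.5 else 0
    if n==2: break
im,W=cloud("side"); np.save("side3.npy",W); cv2.imwrite("pics/s3.png",cv2.resize(im[150:310,190:390],None,fx=4,fy=3.75))
E
```

```text
cmd 0.010 5.97 along 0.0114 across 0.0002 z 0.0529 F along 1.1 z 20.7
cmd 0.030 6.62 along 0.0314 across 0.0002 z 0.0529 F along 1.9 z 20.0
cmd 0.052 7.33 along 0.0534 across 0.0003 z 0.0529 F along 1.4 z 19.7
cmd 0.0535 7.58 along 0.0546 across 0.0002 z 0.0529 F along 0.9 z 19.3
cmd 0.0550 7.83 along 0.0560 across 0.0002 z 0.0529 F along -0.0 z 19.4
cmd 0.0565 8.07 along 0.0575 across 0.0003 z 0.0530 F along -0.2 z 19.7
cmd 0.0580 8.32 along 0.0590 across 0.0002 z 0.0529 F along 1.2 z 19.4
cmd 0.0595 8.57 along 0.0606 across 0.0003 z 0.0529 F along 0.9 z 19.3
cmd 0.0610 8.82 along 0.0621 across 0.0003 z 0.0530 F along 0.2 z 18.9
cmd 0.0625 9.07 along 0.0635 across 0.0003 z 0.0529 F along 0.5 z 19.5
cmd 0.0640 9.32 along 0.0651 across 0.0003 z 0.0530 F along 0.2 z 19.5
cmd 0.0655 9.57 along 0.0666 across 0.0002 z 0.0529 F along 0.6 z 19.9
cmd 0.0670 9.82 along 0.0675 across 0.0002 z 0.0529 F along -2.4 z 20.6
cmd 0.0685 10.07 along 0.0676 across 0.0003 z 0.0529 F along -3.7 z 21.2
cmd 0.0700 10.32 along 0.0677 across 0.0003 z 0.0529 F along -9.2 z 23.3
cmd 0.0715 10.57 along 0.0678 across 0.0003 z 0.0529 F along -12.4 z 24.5
```

View pics/s3.png

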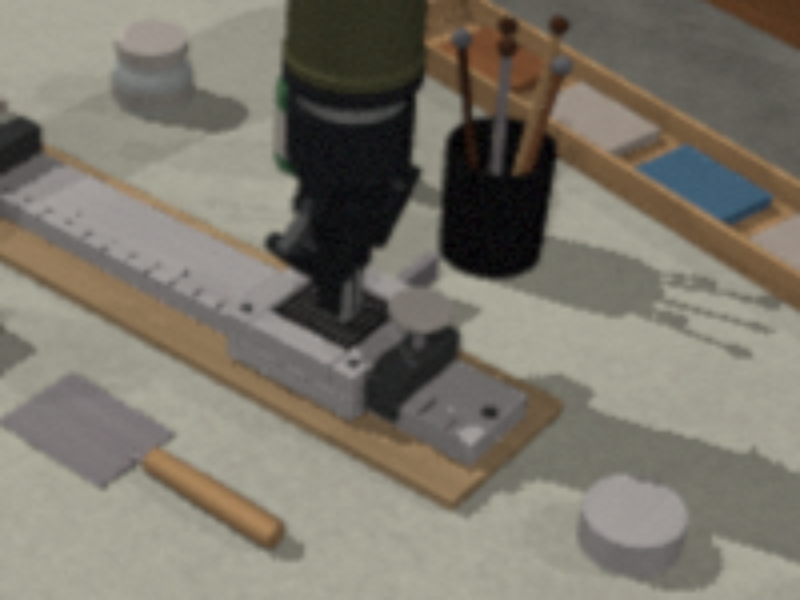

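The slider is hard against the disc's stop (travel 67.7 mm, against 68 mm predicted, with the push force rising). I'll ease off the push and lift straight up.

```bash
python3 - <<'E'
from g import *
for d in(.0705,.0697,.069,.0685):
    ctrl.movel(list(PAD+u*d+[0,0,.051]),max_speed=.02); p,f=st("relax %.4f"%d)
    if f@u>-5: break
for z in(.056,.062,.12,.20):
    ctrl.movel(list(PAD+u*d+[0,0,z]),max_speed=.05 if z<.1 else .12); st("up")
from fit import rect
for n in("scene","side"):
    im,W=cloud(n); x,y,z=np.moveaxis(W,-1,0)
    if n=="side": cv2.imwrite("pics/s4.png",cv2.resize(im[130:330,130:390],None,fx=3,fy=3))
    for nm,m in(("pad",(z>.052)&(z<.062)&(im.max(2)<60)&(x>.4)&(x<.62)&(abs(y+.15)<.1)),):
        k,l,s,c=cv2.connectedComponentsWithStats(m.astype(np.uint8))
        for i in range(1,k):
            if s[i,4]>40: print(n,nm,rect(W,l==i)[0],"z",np.round(np.nanmedian(z[l==i]),4),"along %.4f"%((np.array([*rect(W,l==i)[0][0],0])/1000-PAD)@u))
E
```

```text
relax 0.0705 10.88 along 0.0677 across 0.0003 z 0.0529 F along -9.0 z 23.7
relax 0.0697 11.12 along 0.0677 across 0.0003 z 0.0529 F along -7.8 z 22.2
relax 0.0690 11.38 along 0.0676 across 0.0003 z 0.0529 F along -6.2 z 21.5
relax 0.0685 11.62 along 0.0676 across 0.0003 z 0.0529 F along -4.0 z 21.2
up 11.88 along 0.0680 across 0.0005 z 0.0566 F along -2.2 z 5.8
up 12.14 along 0.0688 across -0.0001 z 0.0620 F along 0.4 z -0.4
up 12.78 along 0.0685 across -0.0004 z 0.1195 F along 0.3 z -0.3
up 13.59 along 0.0683 across -0.0005 z 0.1991 F along 0.7 z 0.4
scene pad ((559.9044799804688, -141.1348114013672), (55.19678497314453, 59.244728088378906), 12.673710823059082) z 0.0563 along 0.0672
scene pad ((574.5313110351562, -206.40269470214844), (62.40602493286133, 21.78550148010254), 21.730676651000977) z 0.0555 along 0.1341
side pad ((556.7900390625, -142.36337280273438), (61.14735794067383, 62.4837532043457), 13.919268608093262) z 0.0576 along 0.0677
side pad ((570.1538696289062, -203.41455078125), (59.39543151855469, 22.403316497802734), 13.122523307800293) z 0.0565 along 0.1302
```

View pics/s4.png

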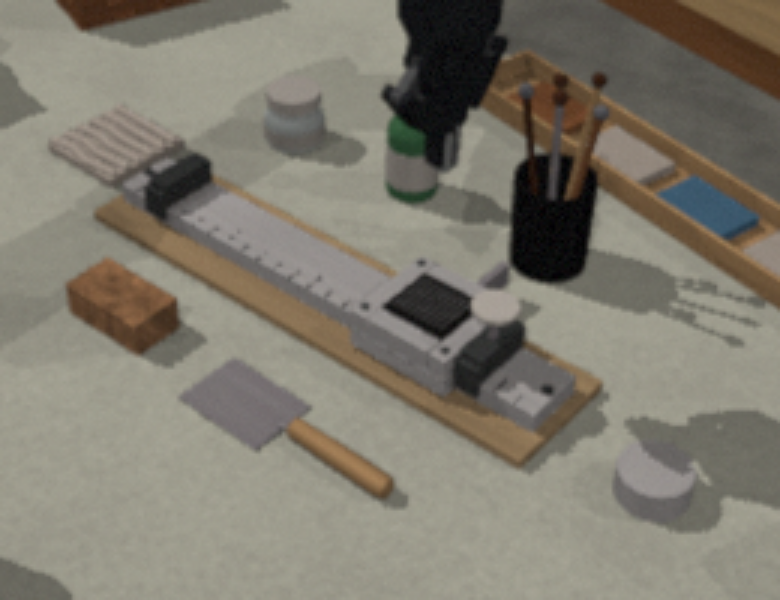

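The picture shows the slider against the disc's stop with its pad up, everything else where it was, and the arm clear. I'm handing in the job.

```bash
python3 -c "
from h import *
ticket.close_job(); print(get_state()['time'])"
```

```text
the job is handed in; nothing more can be done
the job is handed in; nothing more can be done
```

The length gauge is set: the slider is against the stop with the round disc, its pad is up, and the job is handed in.

- **What I did:** With shut fingertips I pressed the pad to its bottom stop at about 20 N. I kept it down while pushing the slider about 67.7 mm along the rail to the stop at the robot's right-hand (−y) end. At the stop the push force rose to about 12 N. I eased it to about 4 N and lifted straight up, about 13.6 s into the job.
- **Last checks:** The side camera puts the pad centre 62.5 mm from the stop, against 62 mm expected. The pad is up at about 57.6 mm. The robot is clear, with no contact force. In the last side picture nothing else on the table appears to have moved.
- **Disagreement:** The scene camera gave about 67 mm between pad and stop. It sees the stop partly hidden under the disc, so I trusted the force rise and the side camera instead.

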